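# Lock the board in the repair fixture with the T-key

### The job

Take the T-key out of its stand, lower it down the deep well of the repair fixture onto the sprung square stem at the bottom, feeling gently for the angle at which the socket drops over the stem, and turn it clockwise (seen from above) until the latch meets its stop over the circuit board. Never force the key, keep the gripper off the fixture and work the latch only with the key. Then draw the key out, stand it back upright in its stand and let go; leave the other things on the bench undisturbed.

Things in the scene. Friction and masses are not known exactly. Their poses are not given: they have to be found in the camera images.
- fixture: Heavy fixed board-repair fixture, 150 (its x) x 140 (y) x 145 mm high. Origin at the centre of its underside, z up. It is set with its -x side away from the robot. Over its -x half lies a green circuit board, top 16 mm up. At its +x half stands a grey tower (x = +5 to +75 mm, full width, 145 mm high) with the round well, open down to the steel latch stem. Never push or twist the key hard against it (30 N is too much).
- well_mouth (a point): Centre of the mouth of the well, level with the tower's top, 145 mm above the bench, at fixture x = +40 mm, y = 0. The well is round, 52 mm in diameter, vertical. Axes as the fixture.
- stem_rest_top (a point): Point on the well's axis at the top of the unpressed square stem, 80 mm below the mouth, 65 mm above the bench. Fixed to the fixture, with its axes: does not follow the stem. The stem is 20 mm square, 37 mm long, its top 2.5 mm stepped in to 18.5 mm square. Sprung: it gives straight down up to 8 mm (2 N at first, 7 N fully down), then stops hard.
- stem_foot (a point): Point on the well's axis at the stem's foot, 25 mm above the bench, axes as the fixture (it does not follow the stem). The stem's own angle is not measured: it is fitted to the latch at an unknown angle: with the latch at 0 its flats stand turned anywhere from 0.2 to 1.2 rad clockwise (from above) from fixture x and y. It resists turning with about 0.15 N m, then carries the latch round, springily (2 N m per rad).
- latch (a joint): Angle of the latch arm, rad: starts at 0 to 0.1, the arm drawn in under the tower; grows clockwise seen from above, the stem driving it; hard stop at 0.9, where the 62 mm steel arm, 20 to 25 mm above the bench, points to fixture -x over the circuit board's edge. Stays where it is left. Past the stop the twist builds up steeply: 0.3 N m is too much.
- key_bar (a point): Centre of the T-key's cross bar: steel, 90 mm long (key x) x 16 mm wide (key y) x 14 mm high, 160 mm above the key's foot. Key z points up along the round shank, 12 mm in diameter. The key weighs about 0.28 kg. It can be gripped from above across the bar's 16 mm.
- key_foot (a point): Centre of the key's lower end, where its square socket opens downward: 29.4 mm square outside, 21.4 mm inside, 32 mm deep, flats parallel to key x and y. Fully home, the foot is about 32 mm below stem_rest_top. Unless its angle matches the stem's to about 0.07 rad (any quarter turn will do) it only pushes the stem down, 8 to 10 mm at most.
- stand_floor (a point): Centre of the floor inside the key's stand, a fixed black round cup: inner diameter 48 mm, outer 60 mm (foot flange 84 mm), rim 62 mm above the bench, inner floor 8 mm above it. The key stands upright in it at the start, its foot on this floor.
- capacitor: Bystander: upright blue can capacitor, 22 mm in diameter, 40 mm high; origin under its centre.
- tip_case: Bystander: clear plastic tip case with green end, 125 (x) x 24 x 21 mm; origin under its centre.
- spool: Bystander: grey solder spool, 56 mm in diameter, 42 mm high; origin under its centre.
- flux_jar: Bystander: amber jar, 48 mm in diameter, 50 mm high; origin under its centre.
- driver: Bystander: lying screwdriver, 170 mm long along its x; origin under its middle.
- tweezers: Bystander: steel tweezers lying flat, 120 mm long along x, 4 mm thick; origin under their middle.
Things that resemble listed ones, but are neither listed nor needed, are in the scene too. What is meant by the part that bears key_bar is not red, and is the larger of those in its own colour. Leave any red look-alike of the fixture alone.

How it is judged:
By the outcome, as a careful person would: the job done as asked, in the order asked, and still so for the second after the job is handed in, with the robot touching nothing.
It also fails if it takes over 69 s, if anything falls off the work surface, if the arm or the gripper's body presses on something with over 40 N, if the wrist force passes 120 N, or if a joint passes its speed limit or range.

### The arm

A 6-joint arm with a two-finger parallel gripper is mounted at the origin on the work surface. World frame = base frame: x ahead of the robot, y to its left, z up, the work surface at z = 0. Lengths are in m, angles in degrees, forces in N, time in s.
With the tool pointing down it reaches from about 0.3 to 0.75 m from the base axis. Payload 8.5 kg.
Tool frame: the origin (TCP) lies between the finger pads; the fingertips stand env.finger_overhang ahead of it and the grasp point (between the pads) lies 2 mm behind it (env.finger_overhang is the distance from the TCP to the fingertips, in m); z points along the fingers, y is the line along which they close (so a half turn about z gives the same grasp; the last joint's range is limited). The gripper opens to 85 mm and grips with 20 to 120 N. Pads are 22 mm wide; open, the fingers measure 114 mm over their backs; the gripper's body (76 mm by 85 mm) begins 54 mm behind the grasp point. The pads swing forward as they close: fully open they stand 13 mm farther back than shut.
Start: joints at [53.382, 21.807, 74.336, -0, 83.858, -12.336], TCP at [0.226, 0.501, 0.222] pointing down, gripper open.
Joint ranges: [-178.18, 178.18], [-50.72, 133.34], [12.68, 142.11], [-81.47, 261.47], [9.98, 163.14], [-165.26, 165.26]. Speed limits (degrees/s): [136.94, 136.94, 180, 180, 180, 180].

### API

Orientations are given as a 3x3 rotation matrix whose columns are the frame's x, y, z axes.
In Python, from rig import env gives the robot as it stands. The module is installed in compiled form; this text tells all that it offers.
- The arm moves only by the tool jog_arm, never from a script. Its arguments are lists of equal length, an entry for each row: "hand": the finger opening in m, from 0 to 0.0854; "travel": the shift along the world's x, y, z in m, a list of three; "yaw": the turn about the world's z in rad. A call has exactly 5 rows; each row shifts and turns the commanded pose from where the row before left it; what a row does not reach is not made up. A row lasts 1/8 s, in which the tool goes at most 62.5 mm and 10.7 degrees, less where a joint would pass 70% of its speed; a pose out of reach is approached as far as the arm can. A call is refused whole if a number of a shift passes 0.0625 or a number of a turn 0.188, either way. A call with a gripper value outside its range is refused whole. The fingers move at their own pace and stop on an object; "grip_force" is the grip in N (left out, the last holds). Time passes only in rows, so rows that do not move let the fingers close, or fill a call up. It gives the time, the measured TCP pose, the force, the opening and the grip force at its end, in the units of the state.
- env.observe(): the state, without advancing time (a new reading comes with each control period).
- env.get_image(name): name is "side" or "top"; returns the picture (480x640x3 uint8, red, green, blue); there is no depth.
- env.calibration(name): a dict with "fx", "fy", "cx", "cy" (pixels), "position" and "rotation" of the camera in the world. Camera axes: x right, y down, z forward; pixel columns grow to the right and rows downward; lengths in m; the calibration is good to about 2 mm. A picture is of the moment at which its call begins. calibration takes no time and is no camera call.
- env.close_job(): hands the job in; it is judged then, once.
The state is a dict: "time_s": time; "q": joint angles; "qvel": joint speeds; "joint_efforts": joint torques, N m; "position": TCP position; "tool_rot": TCP orientation; "ft_force": force on the tool from outside, world axes, zero at the start; "wrist_torque": the same for the moment, N m; "grip_width": finger opening in m; "gripper_force": force on a finger pad.
Only numpy, scipy, OpenCV 4.12 (cv2) and the standard library are available. Lean on these libraries where they do the work, as an engineer would, in place of code of your own. Each camera call takes 0.05 s, during which the arm holds its last target. There are 200 camera calls.

## Working session

There is one attempt and no reset: what is moved stays moved. The work goes in short steps, Python scripts to look and compute and a tool call to move; the robot and the scene stay as the last step left them, time stands still between calls to the robot, and variables do not carry over. Pictures are saved under pics/ and viewed, at most 10 in all, crops included, and the job is handed in when it is done.

Besides the shell and the picture viewer there is one more tool, called after ">>>" as name([rows], argument=value, ...), one row to a line, values as JSON. jog_arm: Moves the arm, as the interface text tells. Its arguments: {"type":"object","properties":{"hand":{"type":"array"},"travel":{"type":"array"},"yaw":{"type":"array"},"grip_force":{"type":"number"}},"required":["hand","travel","yaw"]}

```bash
mkdir -p pics; python3 - <<'E'
from rig import env
import cv2
for n in("top","side"):
    cv2.imwrite(f"pics/{n}0.png",env.get_image(n)[:,:,::-1])
    print(n,env.calibration(n))
o=env.observe();print(o,env.finger_overhang)
E
```

```text
top {'fx': 437.5971483834918, 'fy': 437.5971483834918, 'cx': 317.2463717942826, 'cy': 236.825767476112, 'position': array([0.45334253, 0.00676298, 1.10279659]), 'rotation': array([[-0.01043373, -0.99553182,  0.09384842],
       [-0.99991798,  0.01108458,  0.00641654],
       [-0.00742814, -0.09377377, -0.99556582]])}
side {'fx': 484.9148980334164, 'fy': 484.9148980334164, 'cx': 329.8921479904853, 'cy': 237.43983485481053, 'position': array([ 0.17512669, -0.76211089,  0.65581346]), 'rotation': array([[ 0.88526405, -0.25724563,  0.38746904],
       [-0.46507372, -0.48293041,  0.74194653],
       [-0.00374192, -0.83702026, -0.54715911]])}
{'time_s': 0.1, 'q': array([ 5.33821306e+01,  2.18384001e+01,  7.43794105e+01, -5.56126728e-04,
        8.38559966e+01, -1.23336252e+01]), 'qvel': array([ 0.06993084, -0.19860298, -0.0594013 ,  0.00943311,  0.01897178,
       -0.00833386]), 'joint_efforts': array([ 5.18769608e-03, -4.49225521e+01, -2.31656581e+01, -1.17958275e-04,
        3.72161740e-03, -2.03447917e-05]), 'position': array([0.22601953, 0.5011236 , 0.2213675 ]), 'tool_rot': array([[-9.11516733e-01,  4.11262284e-01, -7.60620545e-04],
       [ 4.11262902e-01,  9.11516179e-01, -1.03968859e-03],
       [ 2.65733229e-04, -1.26050856e-03, -9.99999170e-01]]), 'ft_force': array([ 0.95525566, -0.42920007,  0.84842833]), 'wrist_torque': array([0.05095199, 0.03802595, 0.02616587]), 'gripper_force': 0.0, 'grip_width': 0.08533338266119865} 0.017
```

View pics/top0.png

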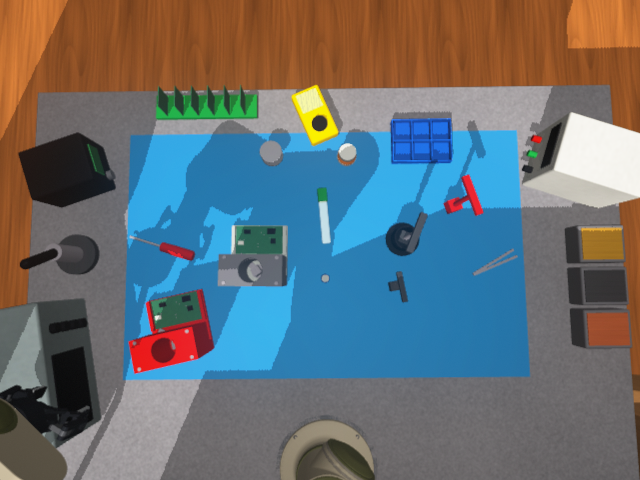

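View pics/side0.png

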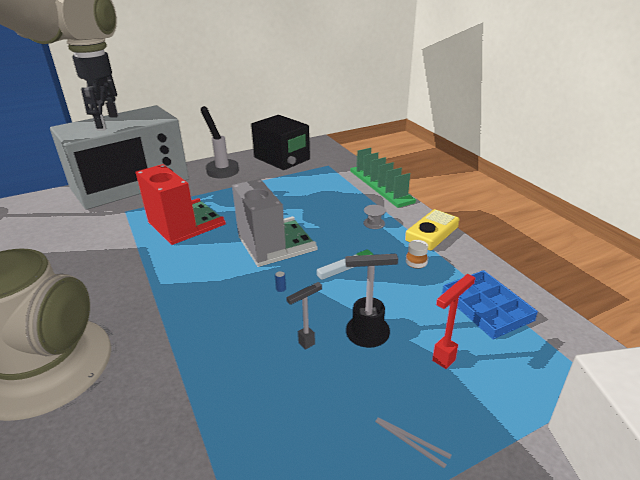

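The top view shows the grey fixture at about (253,258) with its well near (252,270). The key stands in the cup at about (403,238), its bar running (393,251) to (425,214). The red look-alikes and a smaller grey key at (399,287) are to be left alone. I'll enlarge the key and fixture.

```bash
python3 - <<'E'
import cv2,numpy as np
t=cv2.imread("pics/top0.png");s=cv2.imread("pics/side0.png")
def c(im,x,y,w,h,k):return cv2.resize(im[y:y+h,x:x+w],None,fx=k,fy=k,interpolation=cv2.INTER_CUBIC)
a=np.hstack([c(t,210,215,80,80,5),c(t,370,200,80,80,5)])
cv2.imwrite("pics/c1.png",a)
b=np.hstack([c(s,225,165,100,110,4),c(s,335,245,75,110,4)])
cv2.imwrite("pics/c2.png",b)
E
```

```text
(no output)
```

View pics/c1.png

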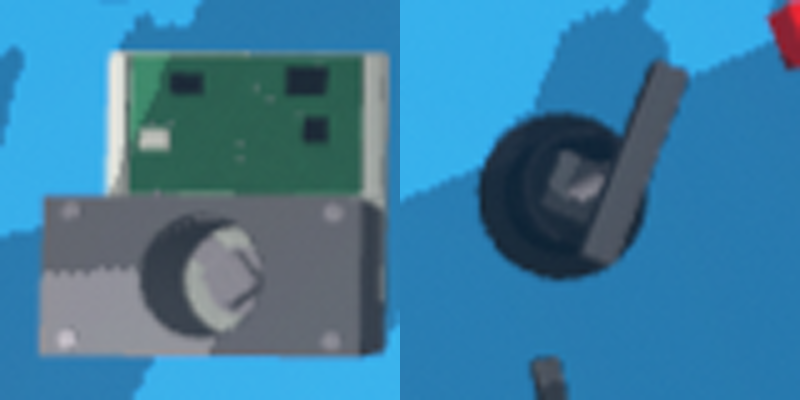

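View pics/c2.png

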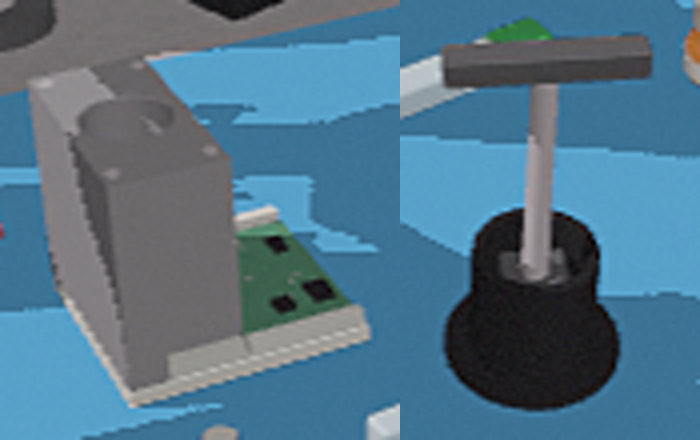

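```bash
cat > h.py <<'E'
import numpy as np
from scipy.optimize import least_squares
from rig import env
C={n:env.calibration(n) for n in("top","side")}
def proj(n,P):
    c=C[n];p=(np.atleast_2d(P)-c["position"])@c["rotation"]
    return np.c_[c["fx"]*p[:,0]/p[:,2]+c["cx"],c["fy"]*p[:,1]/p[:,2]+c["cy"]]
def ray(n,u,v,z):
    c=C[n];d=c["rotation"]@[(u-c["cx"])/c["fx"],(v-c["cy"])/c["fy"],1]
    return c["position"]+d*(z-c["position"][2])/d[2]
def cr(uv,x,y,k): return (np.array(uv)+.5)/k-.5+[x,y]
def pose(q,L):
    c,s=np.cos(q[2]),np.sin(q[2]);L=np.array(L,float)
    return np.c_[q[0]+c*L[:,0]-s*L[:,1],q[1]+s*L[:,0]+c*L[:,1],L[:,2]]
def fit(obs,q0): # obs: list (cam,local pts,pixels)
    r=least_squares(lambda q:np.concatenate([(proj(n,pose(q,L))-px).ravel() for n,L,px in obs]),q0)
    return r.x,np.round(r.fun.reshape(-1,2),1)
E
python3 - <<'E'
from h import *
import cv2
L=np.array([(5,-70,145),(5,70,145),(75,70,145),(75,-70,145)])/1e3
o1=("top",L,cr([(42,198),(360,198),(360,355),(40,355)],210,215,5))
o2=("side",L,cr([(140,62),(230,157),(108,182),(30,88)],225,165,4))
for o in([o1],[o2],[o1,o2]):
    q,r=fit(o,[.4,.15,3.14]);print(q,r.tolist(),pose(q,[(.04,0,.145)]))
print("well",ray("top",*cr((201,277),210,215,5),.145))
K=np.array([(45,-8,175),(45,8,175),(-45,8,175),(-45,-8,175)])/1e3
o=("top",K,cr([(288,75),(255,62),(182,250),(212,265)],370,200,5))
print("key",fit([o],[.45,-.2,1.1]))
t=cv2.imread("pics/top0.png")[253:287,232:272]
t=cv2.resize(t,None,fx=16,fy=16,interpolation=cv2.INTER_CUBIC)
cv2.imwrite("pics/c3.png",cv2.convertScaleAbs(t,alpha=1.3,beta=-40))
E
```

```text
[0.51280099 0.16098782 3.13266495] [[0.0, -0.3], [0.2, -0.4], [-0.0, 0.3], [-0.2, 0.4]] [[0.47280258 0.16134493 0.145     ]]
[0.51314439 0.16326999 3.13333436] [[0.2, -1.4], [0.5, 0.5], [0.1, 1.9], [-0.9, -1.7]] [[0.47314575 0.16360032 0.145     ]]
[0.51275018 0.16143636 3.13284571] [[-0.2, -0.3], [-0.0, -0.4], [-0.2, 0.3], [-0.4, 0.4], [0.4, -1.1], [0.7, 0.9], [0.2, 2.3], [-0.8, -1.3]] [[0.47275171 0.16178623 0.145     ]]
well [0.47245515 0.16108951 0.145     ]
key (array([ 0.54851909, -0.19854577, -0.40307244]), array([[ 0.4, -0.4],
       [ 0. , -0.7],
       [-0.8,  0.6],
       [ 0.3,  0.5]]))
```

View pics/c3.png

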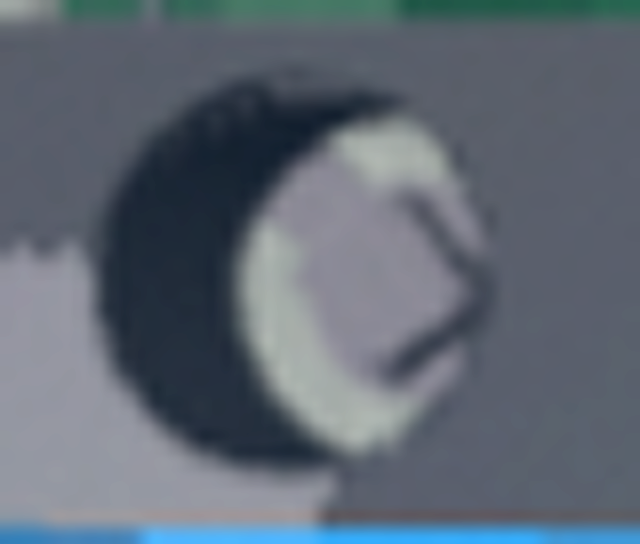

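The close view of the well shows the stem top as a square about 52° off the image horizontal. Its corners are near (480,285), (400,187), (378,378) and (300,265) in the 16x crop, so the flats lie at about 38° in world, modulo 90°.

```bash
python3 - <<'E'
from h import *
print("stem",ray("top",*cr((388,281),232,253,16),.065))
for p in [(480,285),(400,187),(378,378),(300,265)]: print(ray("top",*cr(p,232,253,16),.065))
print("stand",ray("top",*cr((164,196),370,200,5),.004))
# side flange: crop ellipse x 445..618, y ~ 275..408
print("stand side",ray("side",*cr((532-400,342),335,245,4),.004), "rim side",ray("side",*cr((536-400,258),335,245,4),.062))
print("bar side px",proj("side",pose([.5485,-.1985,-.403],[(45,8,.175),(0,0,.168)])*1), cr((547-400,60),335,245,4), cr((443-400,45),335,245,4),cr((650-400,38),335,245,4))
E
```

```text
stem [0.47368028 0.15980134 0.065     ]
[0.472946   0.14617387 0.065     ]
[0.48755222 0.15805978 0.065     ]
[0.45939807 0.16124139 0.065     ]
[0.47618025 0.17284722 0.065     ]
stand [ 0.54954364 -0.20046457  0.004     ]
stand side [ 0.55029689 -0.19689197  0.004     ] rim side [ 0.54683905 -0.20172917  0.062     ]
bar side px [[2385.14648825  -62.07311834]
 [ 370.94034525  260.86080034]] [371.375 259.625] [345.375 255.875] [397.125 254.125]
```

>>> jog_arm([
  [0.0215,-0.0466,0.006],
  [0.0215,-0.0466,0.006],
  [0.0215,-0.0466,0.006],
  [0.0215,-0.0466,0.006],
  [0.0215,-0.0466,0.006],
], hand=[0.085,0.085,0.085,0.085,0.085], yaw=[0.004,0.004,0.004,0.004,0.004], grip_force=60)

```text
time_s: 0.72
position: [0.3339, 0.2668, 0.2519]
tool_rot: [[-0.92, 0.393, -0.0], [0.393, 0.92, -0.0], [0.0, -0.0, -1.0]]
ft_force: [0.9, 0.8, 1.2]
grip_width: 0.085
gripper_force: 0.0
```

>>> jog_arm([
  [0.0215,-0.0466,0],
  [0.0215,-0.0466,0],
  [0.0215,-0.0466,0],
  [0.0215,-0.0466,0],
  [0.0215,-0.0466,0],
], hand=[0.085,0.085,0.085,0.085,0.085], yaw=[0,0,0,0,0])

```text
time_s: 1.35
position: [0.4415, 0.0337, 0.2518]
tool_rot: [[-0.919, 0.393, -0.0], [0.393, 0.919, 0.0], [0.0, 0.0, -1.0]]
ft_force: [0.9, 0.9, 1.0]
grip_width: 0.0852
gripper_force: 0.0
```

>>> jog_arm([
  [0.0214,-0.0464,0],
  [0.0214,-0.0464,0],
  [0.0214,-0.0464,0],
  [0.0214,-0.0464,0],
  [0.0214,-0.0464,0],
], hand=[0.085,0.085,0.085,0.085,0.085], yaw=[0,0,0,0,0])

```text
time_s: 1.98
position: [0.5485, -0.1982, 0.2515]
tool_rot: [[-0.92, 0.393, -0.001], [0.393, 0.92, 0.0], [0.001, 0.0, -1.0]]
ft_force: [0.4, 0.4, 0.3]
grip_width: 0.0848
gripper_force: 0.0
```

>>> jog_arm([
  [0,0,-0.02],
  [0,0,-0.02],
  [0,0,-0.02],
  [0,0,-0.02],
  [0,0,-0.006],
], hand=[0.06,0.06,0.06,0.06,0.06], yaw=[0,0,0,0,0])

```text
time_s: 2.6
position: [0.5476, -0.1964, 0.1646]
tool_rot: [[-0.92, 0.393, -0.002], [0.393, 0.92, 0.001], [0.003, 0.0, -1.0]]
ft_force: [0.3, 0.4, -0.1]
grip_width: 0.0602
gripper_force: 0.0
```

```bash
python3 - <<'E'
from h import *
import cv2
def c(im,x,y,w,h,k):return cv2.resize(im[y:y+h,x:x+w],None,fx=k,fy=k,interpolation=cv2.INTER_CUBIC)
o=env.observe();print(o["position"],o["tool_rot"][:,1])
a=env.get_image("top")[:,:,::-1];b=env.get_image("side")[:,:,::-1]
cv2.imwrite("pics/d.png",np.hstack([c(a,360,180,100,100,4),c(b,320,200,100,100,4)]))
E
```

```text
[ 0.54763276 -0.19638694  0.16456853] [3.92925886e-01 9.19570070e-01 3.66195840e-04]
```

View pics/d.png

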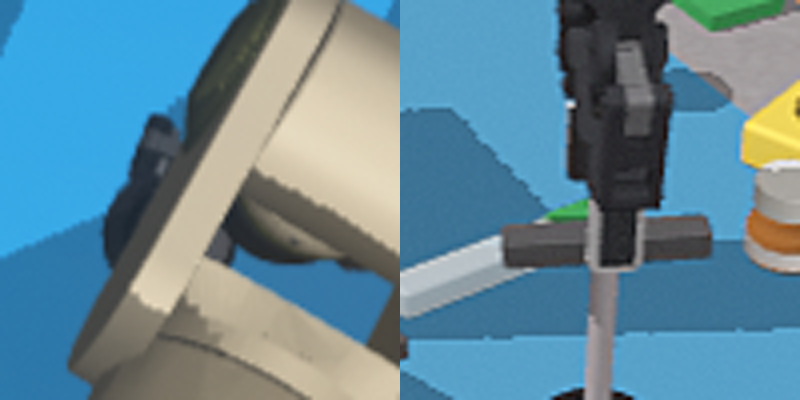

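In the side view the fingers straddle the middle of the bar: the bar spans 503–711 and the near finger sits at 588–640, which parallax accounts for. I'll close on it.

>>> jog_arm([
  [0,0,0],
  [0,0,0],
  [0,0,0],
  [0,0,0],
  [0,0,0],
], hand=[0.03,0.008,0.008,0.008,0.008], yaw=[0,0,0,0,0], grip_force=70)

```text
time_s: 3.32
position: [0.5482, -0.1967, 0.166]
tool_rot: [[-0.92, 0.393, 0.0], [0.393, 0.92, -0.0], [-0.0, -0.0, -1.0]]
ft_force: [-0.3, -0.5, -0.6]
grip_width: 0.0082
gripper_force: 0.0
```

```bash
python3 - <<'E'
from h import *
import cv2
def c(im,x,y,w,h,k):return cv2.resize(im[y:y+h,x:x+w],None,fx=k,fy=k,interpolation=cv2.INTER_CUBIC)
b=env.get_image("side")[:,:,::-1];o=env.observe()
print(o["grip_width"],o["gripper_force"],o["position"],proj("side",o["position"]), proj("side",[.5485,-.1985,.168]))
cv2.imwrite("pics/e.png",c(b,310,170,130,180,3))
E
```

```text
0.007743593686396207 0.21917042322456837 [ 0.54817632 -0.19668166  0.16596262] [[370.16961444 261.32556711]] [[370.94034525 260.86080034]]
```

View pics/e.png

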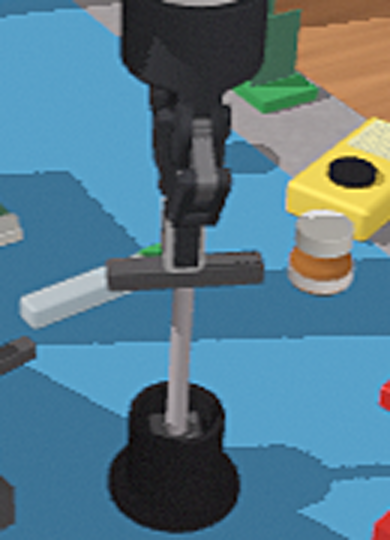

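>>> jog_arm([
  [0,0,0],
  [0,0,0],
  [0,0,0],
  [0,0,0],
  [0,0,0],
], hand=[0,0,0,0,0], yaw=[0,0,0,0,0], grip_force=70)

```text
time_s: 4.0
position: [0.5482, -0.1967, 0.1659]
tool_rot: [[-0.92, 0.393, -0.0], [0.393, 0.92, -0.0], [-0.0, -0.0, -1.0]]
ft_force: [0.2, 0.1, 0.3]
grip_width: -0.0002
gripper_force: 0.0
```

```bash
python3 - <<'E'
from h import *
o=env.observe()
print(o)
p=o["position"]; n=-o["tool_rot"][:,1]; print(n)
for d in(0,.008,.018):
  for z in(.149,.161,.175): print(d,z,proj("side",(p+n*d)[:2].tolist()+[z]))
d=.037
for z in(.149,.161,.175): print(d,z,proj("side",(p+n*d)[:2].tolist()+[z]))
print("bar",proj("side",pose([.5485,-.1985,-.403],[(0,-.008,.161),(0,-.008,.175),(0,.008,.175),(-.045,-.008,.161),(.045,-.008,.161),(-.045,-.008,.175)])))
E
```

```text
{'time_s': 4.0, 'q': array([-3.13782393e+01,  2.75629944e+01,  7.43883120e+01, -8.19578600e-04,
        7.80484471e+01, -9.82415624e+01]), 'qvel': array([ 0.08504509,  0.07084311, -0.08772979,  0.0107541 , -0.04244778,
        0.04234287]), 'joint_efforts': array([ 4.44817424e-04, -4.90684640e+01, -2.20557386e+01, -3.56172550e-04,
        4.00590907e-04, -5.15096326e-05]), 'position': array([ 0.54815402, -0.19668499,  0.16592942]), 'tool_rot': array([[-9.19571325e-01,  3.92923121e-01, -3.61410702e-06],
       [ 3.92923121e-01,  9.19571324e-01, -1.41873820e-05],
       [-2.25112124e-06, -1.44663759e-05, -1.00000000e+00]]), 'ft_force': array([0.20131196, 0.13672486, 0.2726682 ]), 'wrist_torque': array([ 0.04079965, -0.01729564,  0.01103998]), 'gripper_force': 0.0, 'grip_width': -0.00022573816106879032}
[-3.92923121e-01 -9.19571324e-01  1.44663759e-05]
0 0.149 [[369.7519349  269.24962816]]
0 0.161 [[370.039361   263.66532494]]
0 0.175 [[370.38045891 257.03825062]]
0.008 0.149 [[370.44176152 272.03780086]]
0.008 0.161 [[370.73697424 266.43058455]]
0.008 0.175 [[371.08736098 259.77540298]]
0.018 0.149 [[371.31971953 275.5863716 ]]
0.018 0.161 [[371.62496942 269.95049655]]
0.018 0.175 [[371.98733269 263.2601285 ]]
0.037 0.149 [[373.03764986 282.52998075]]
0.037 0.161 [[373.36295129 276.83965919]]
0.037 0.175 [[373.7492502  270.08234173]]
bar [[371.47524467 266.93472186]
 [371.83305293 260.27440711]
 [370.40910214 254.82839717]
 [345.22703145 268.29127183]
 [397.5371357  265.58780132]
 [345.33981535 261.61965561]]
```

```bash
python3 - <<'E'
from h import *
import cv2
def c(im,x,y,w,h,k):return cv2.resize(im[y:y+h,x:x+w],None,fx=k,fy=k,interpolation=cv2.INTER_CUBIC)
b=env.get_image("side")[:,:,::-1]
cv2.imwrite("pics/f.png",cv2.convertScaleAbs(c(b,335,205,70,70,8),alpha=1.6,beta=10))
E
```

```text
(no output)
```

View pics/f.png

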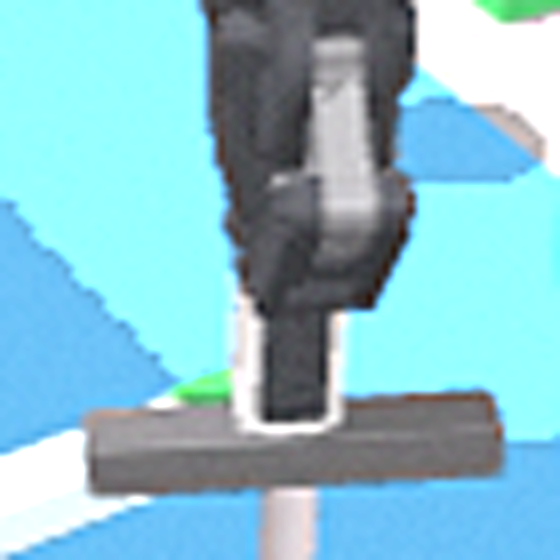

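The fingers closed just above the bar: the tips are at about (371,259) in full-frame pixels, on the bar's top edge. So they sit about 28 mm higher than the stated overhang implies. I'll open, lower by 27 mm and close again.

>>> jog_arm([
  [0,0,0],
  [0,0,0],
  [0,0,0],
  [0,0,0],
  [0.0003,-0.0015,-0.003],
], hand=[0.06,0.06,0.06,0.06,0.06], yaw=[0,0,0,0,0])

```text
time_s: 4.68
position: [0.5486, -0.1982, 0.163]
tool_rot: [[-0.92, 0.393, 0.0], [0.393, 0.92, -0.0], [-0.0, -0.0, -1.0]]
ft_force: [0.1, -0.0, 1.7]
grip_width: 0.06
gripper_force: 0.0
```

>>> jog_arm([
  [0,0,-0.006],
  [0,0,-0.006],
  [0,0,-0.006],
  [0,0,-0.006],
  [0,0,0],
], hand=[0.06,0.06,0.06,0.06,0.06], yaw=[0,0,0,0,0])

```text
time_s: 5.3
position: [0.5483, -0.1981, 0.1384]
tool_rot: [[-0.92, 0.393, -0.001], [0.393, 0.92, 0.001], [0.001, 0.0, -1.0]]
ft_force: [-0.1, 0.0, -0.3]
grip_width: 0.0601
gripper_force: 0.0
```

>>> jog_arm([
  [0,0,0],
  [0,0,0],
  [0,0,0],
  [0,0,0],
  [0,0,0],
], hand=[0.03,0.01,0.01,0.01,0.01], yaw=[0,0,0,0,0], grip_force=70)

```text
time_s: 5.92
position: [0.5487, -0.1982, 0.1393]
tool_rot: [[-0.92, 0.393, 0.001], [0.393, 0.92, -0.0], [-0.001, 0.0, -1.0]]
ft_force: [-0.1, 1.1, 3.7]
grip_width: 0.0149
gripper_force: 68.8
```

>>> jog_arm([
  [0,0,0.015],
  [0,0,0.035],
  [0,0,0.04],
  [0,0,0.04],
  [0,0,0.035],
], hand=[0.01,0.01,0.01,0.01,0.01], yaw=[0,0,0,0,0])

```text
time_s: 6.55
position: [0.5481, -0.1981, 0.3059]
tool_rot: [[-0.92, 0.393, 0.0], [0.393, 0.92, -0.0], [-0.0, -0.0, -1.0]]
ft_force: [0.8, -0.4, -2.3]
grip_width: 0.0148
gripper_force: 68.5
```

>>> jog_arm([
  [-0.004,0.018,0.005],
  [-0.008,0.036,0],
  [-0.008,0.036,0],
  [-0.008,0.036,0],
  [-0.008,0.036,0],
], hand=[0.01,0.01,0.01,0.01,0.01], yaw=[-0.05,-0.05,-0.05,-0.05,-0.05])

```text
time_s: 7.18
position: [0.5118, -0.0351, 0.3094]
tool_rot: [[-0.793, 0.61, -0.0], [0.61, 0.793, -0.0], [0.0, -0.0, -1.0]]
ft_force: [0.2, 0.1, -2.0]
grip_width: 0.015
gripper_force: 68.6
```

>>> jog_arm([
  [-0.008,0.036,0],
  [-0.008,0.036,0],
  [-0.008,0.036,0],
  [-0.007,0.036,0],
  [-0.004,0.018,0],
], hand=[0.01,0.01,0.01,0.01,0.01], yaw=[-0.05,-0.05,-0.05,-0.05,-0.049])

```text
time_s: 7.8
position: [0.4766, 0.1273, 0.3095]
tool_rot: [[-0.619, 0.785, -0.0], [0.785, 0.619, -0.0], [0.0, -0.0, -1.0]]
ft_force: [0.2, 0.0, -2.6]
grip_width: 0.0148
gripper_force: 68.6
```

>>> jog_arm([
  [-0.005,0.035,0],
  [0,0,0],
  [0,0,0],
  [0,0,0],
  [0,0,0],
], hand=[0.01,0.01,0.01,0.01,0.01], yaw=[0,0,0,0,0])

```text
time_s: 8.43
position: [0.4726, 0.1602, 0.3089]
tool_rot: [[-0.619, 0.786, -0.0], [0.786, 0.619, -0.0], [0.0, -0.0, -1.0]]
ft_force: [-0.2, -1.2, -3.0]
grip_width: 0.0146
gripper_force: 68.6
```

```bash
python3 - <<'E'
from h import *
import cv2
def c(im,x,y,w,h,k):return cv2.resize(im[y:y+h,x:x+w],None,fx=k,fy=k,interpolation=cv2.INTER_CUBIC)
o=env.observe();print(o["position"],o["ft_force"],o["wrist_torque"],np.degrees(np.arctan2(o["tool_rot"][1,1],o["tool_rot"][0,1])))
a=env.get_image("top")[:,:,::-1];b=env.get_image("side")[:,:,::-1]
cv2.imwrite("pics/top1.png",a);cv2.imwrite("pics/side1.png",b)
cv2.imwrite("pics/g.png",np.hstack([c(a,210,210,80,100,5),c(b,220,90,80,100,5)]))
E
```

```text
[0.47259039 0.16021004 0.30892995] [-0.15587104 -1.1964571  -2.98714755] [-0.01036307  0.00770785  0.03242727] 38.215237015626805
```

View pics/g.png

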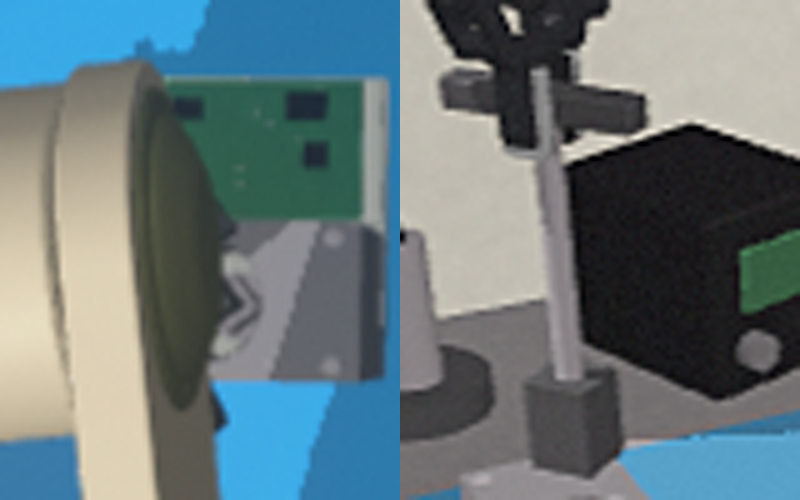

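The side crop shows the key hanging in the gripper. Its socket's lower corners are at about (127,466), (192,478) and (222,443) in the right half of the crop. I'll compare these with the prediction.

```bash
python3 - <<'E'
from h import *
h=.0147;q=[.4726,.1602,np.radians(38.2)]
for z in(.1775,.2095): print(z,((proj("side",pose(q,[(-h,-h,z),(h,-h,z),(h,h,z),(-h,h,z),(0,0,z)]))-[220,90]+.5)*5-.5).round())
print("bar",((proj("side",pose(q,[(-.045,-.008,.3305),(.045,-.008,.3305),(-.045,0,.3375),(.045,0,.3375),(0,0,.33)]))-[220,90]+.5)*5-.5).round())
r=least_squares(lambda p:(proj("side",pose([p[0],p[1],p[2]],[(-h,h,.1775),(-h,-h,.1775),(h,-h,.1775)])) -cr([(127,466),(192,478),(222,443)],220,90,5)).ravel(),q);print(r.x,r.fun)
E
```

```text
0.1775 [[189. 482.]
 [223. 454.]
 [166. 442.]
 [130. 469.]
 [177. 461.]]
0.2095 [[182. 414.]
 [218. 387.]
 [160. 376.]
 [123. 402.]
 [171. 395.]]
bar [[ 99. 158.]
 [218.  90.]
 [ 80. 138.]
 [200.  70.]
 [144. 121.]]
[0.47369018 0.16564227 0.76683004] [ 0.5770367  -0.05230682 -0.16437825 -0.56076963 -0.41725164  0.67699985]
```

>>> jog_arm([
  [0,0.001,-0.01],
  [0,0,-0.015],
  [0,0,-0.015],
  [0,0,-0.01],
  [0,0,-0.005],
], hand=[0.01,0.01,0.01,0.01,0.01], yaw=[0,0,0,0,0])

```text
time_s: 9.15
position: [0.4723, 0.1618, 0.2532]
tool_rot: [[-0.619, 0.785, -0.001], [0.785, 0.619, -0.0], [0.0, -0.001, -1.0]]
ft_force: [-0.6, -0.0, -1.4]
grip_width: 0.0147
gripper_force: 68.5
```

>>> jog_arm([
  [0,0,-0.015],
  [0,0,-0.015],
  [0,0,-0.01],
  [0,0,-0.006],
  [0,0,0],
], hand=[0.01,0.01,0.01,0.01,0.01], yaw=[0,0,0,0,0])

```text
time_s: 9.78
position: [0.4725, 0.1618, 0.2079]
tool_rot: [[-0.619, 0.785, -0.0], [0.785, 0.619, 0.0], [0.0, -0.0, -1.0]]
ft_force: [-0.7, -0.1, -2.4]
grip_width: 0.0145
gripper_force: 68.5
```

>>> jog_arm([
  [0,0,-0.004],
  [0,0,-0.004],
  [0,0,-0.004],
  [0,0,-0.003],
  [0,0,0],
], hand=[0.01,0.01,0.01,0.01,0.01], yaw=[0,0,0,0,0])

```text
time_s: 10.4
position: [0.4725, 0.1619, 0.193]
tool_rot: [[-0.619, 0.785, 0.0], [0.785, 0.619, 0.0], [-0.0, 0.0, -1.0]]
ft_force: [-0.9, 0.3, -0.1]
grip_width: 0.0149
gripper_force: 68.9
```

>>> jog_arm([
  [0,0,-0.002],
  [0,0,-0.002],
  [0,0,0],
  [0,0,0],
  [0,0,0],
], hand=[0.01,0.01,0.01,0.01,0.01], yaw=[0,0,0,0,0])

```text
time_s: 11.02
position: [0.4726, 0.1618, 0.1891]
tool_rot: [[-0.619, 0.785, 0.0], [0.785, 0.619, 0.0], [-0.0, 0.0, -1.0]]
ft_force: [-0.6, -0.1, 3.0]
grip_width: 0.0146
gripper_force: 69.2
```

>>> jog_arm([
  [0,0,0],
  [0,0,0],
  [0,0,0],
  [0,0,0],
  [0,0,0],
], hand=[0.01,0.01,0.01,0.01,0.01], yaw=[-0.03,-0.03,-0.03,-0.03,0])

```text
time_s: 11.65
position: [0.4725, 0.1619, 0.1889]
tool_rot: [[-0.521, 0.854, 0.0], [0.854, 0.521, 0.0], [0.0, 0.0, -1.0]]
ft_force: [0.2, 1.5, 2.5]
grip_width: 0.0147
gripper_force: 69.2
```

```bash
cat > s.py <<'E'
from h import *
o=env.observe();print(o["position"].round(4),o["ft_force"].round(1),o["wrist_torque"].round(3),np.arctan2(o["tool_rot"][1,1],o["tool_rot"][0,1]).round(3))
E
python3 s.py
```

```text
[0.4725 0.1619 0.1889] [0.2 1.5 2.5] [0.438 0.019 0.051] 0.547
```

>>> jog_arm([
  [0,0.001,0],
  [0,0,0],
  [0,0,0],
  [0,0,0],
  [0,0,0],
], hand=[0.01,0.01,0.01,0.01,0.01], yaw=[0,0,0,0,0])

```text
time_s: 12.28
position: [0.4724, 0.1628, 0.1889]
tool_rot: [[-0.521, 0.854, 0.0], [0.854, 0.521, -0.0], [-0.0, -0.0, -1.0]]
ft_force: [-1.0, 0.7, 1.8]
grip_width: 0.0146
gripper_force: 69.2
```

```bash
python3 s.py
```

```text
[0.4724 0.1628 0.1889] [-1.   0.7  1.8] [0.24  0.038 0.022] 0.548
```

>>> jog_arm([
  [0,0,0],
  [0,0,0],
  [0,0,0],
  [0,0,0],
  [0,0,0],
], hand=[0.01,0.01,0.01,0.01,0.01], yaw=[0.03,0.03,0.03,0.03,0])

```text
time_s: 12.9
position: [0.4723, 0.1628, 0.1885]
tool_rot: [[-0.62, 0.785, -0.001], [0.785, 0.62, -0.0], [0.001, -0.001, -1.0]]
ft_force: [-0.6, -0.1, -1.7]
grip_width: 0.0147
gripper_force: 68.6
```

```bash
python3 s.py
```

```text
[0.4723 0.1628 0.1885] [-0.6 -0.1 -1.7] [ 0.2   -0.168  0.011] 0.668
```

>>> jog_arm([
  [0,0,-0.002],
  [0,0,-0.002],
  [0,0,-0.002],
  [0,0,0],
  [0,0,0],
], hand=[0.01,0.01,0.01,0.01,0.01], yaw=[0,0,0,0,0])

```text
time_s: 13.52
position: [0.4724, 0.1628, 0.1828]
tool_rot: [[-0.619, 0.785, -0.0], [0.785, 0.619, 0.0], [0.0, -0.0, -1.0]]
ft_force: [-0.1, 0.6, -3.3]
grip_width: 0.015
gripper_force: 68.5
```

```bash
python3 s.py
```

```text
[0.4724 0.1628 0.1828] [-0.1  0.6 -3.3] [ 0.076 -0.062  0.028] 0.668
```

Engaged, with only the key's weight showing. I'll lower it to nearly home.

>>> jog_arm([
  [0,0,-0.003],
  [0,0,-0.003],
  [0,0,-0.003],
  [0,0,-0.002],
  [0,0,0],
], hand=[0.01,0.01,0.01,0.01,0.01], yaw=[0,0,0,0,0])

```text
time_s: 14.15
position: [0.4724, 0.1628, 0.1717]
tool_rot: [[-0.619, 0.785, -0.0], [0.785, 0.619, -0.0], [0.0, -0.0, -1.0]]
ft_force: [1.1, 0.4, -2.0]
grip_width: 0.0149
gripper_force: 68.6
```

```bash
python3 s.py
```

```text
[0.4724 0.1628 0.1717] [ 1.1  0.4 -2. ] [ 0.142 -0.023 -0.019] 0.668
```

>>> jog_arm([
  [0,0,-0.002],
  [0,0,-0.002],
  [0,0,-0.002],
  [0,0,0],
  [0,0,0],
], hand=[0.01,0.01,0.01,0.01,0.01], yaw=[0,0,0,0,0])

```text
time_s: 14.78
position: [0.4724, 0.1628, 0.1659]
tool_rot: [[-0.619, 0.785, -0.0], [0.785, 0.619, -0.0], [0.0, -0.0, -1.0]]
ft_force: [-0.4, 0.4, -3.0]
grip_width: 0.0148
gripper_force: 68.6
```

```bash
python3 s.py
```

```text
[0.4724 0.1628 0.1659] [-0.4  0.4 -3. ] [ 0.139 -0.111  0.006] 0.668
```

>>> jog_arm([
  [0,0,-0.001],
  [0,0,-0.001],
  [0,0,-0.001],
  [0,0,0],
  [0,0,0],
], hand=[0.01,0.01,0.01,0.01,0.01], yaw=[0,0,0,-0.05,-0.05])

```text
time_s: 15.4
position: [0.4726, 0.163, 0.1631]
tool_rot: [[-0.537, 0.844, 0.001], [0.844, 0.537, 0.0], [0.0, 0.001, -1.0]]
ft_force: [0.9, 1.6, -0.2]
grip_width: 0.0151
gripper_force: 69.0
```

```bash
python3 s.py
```

```text
[0.4726 0.163  0.1631] [ 0.9  1.6 -0.2] [0.375 0.008 0.145] 0.567
```

>>> jog_arm([
  [0,0,0],
  [0,0,0],
  [0,0,0],
  [0,0,0],
  [0,0,0],
], hand=[0.01,0.01,0.01,0.01,0.01], yaw=[-0.08,-0.08,-0.08,-0.08,-0.04])

```text
time_s: 16.02
position: [0.4727, 0.1631, 0.1632]
tool_rot: [[-0.205, 0.979, 0.001], [0.979, 0.205, 0.001], [0.0, 0.001, -1.0]]
ft_force: [0.8, 1.5, 0.2]
grip_width: 0.0144
gripper_force: 69.0
```

```bash
python3 s.py
```

```text
[0.4727 0.1631 0.1632] [0.8 1.5 0.2] [ 0.435 -0.044  0.231] 0.207
```

>>> jog_arm([
  [0,0.0008,0.0005],
  [0,0,0],
  [0,0,0],
  [0,0,0],
  [0,0,0],
], hand=[0.01,0.01,0.01,0.01,0.01], yaw=[0,0,0,0,0])

```text
time_s: 16.65
position: [0.4725, 0.1636, 0.1634]
tool_rot: [[-0.207, 0.978, 0.0], [0.978, 0.207, 0.0], [0.0, 0.0, -1.0]]
ft_force: [-0.1, 0.5, -0.2]
grip_width: 0.0146
gripper_force: 68.9
```

```bash
python3 s.py
```

```text
[0.4725 0.1636 0.1634] [-0.1  0.5 -0.2] [ 0.277 -0.205  0.112] 0.208
```

>>> jog_arm([
  [0,0.0005,0],
  [0,0,0],
  [0,0,0],
  [0,0,0],
  [0,0,0],
], hand=[0.01,0.01,0.01,0.01,0.01], yaw=[-0.05,-0.05,-0.05,-0.04,0])

```text
time_s: 17.27
position: [0.4726, 0.1641, 0.1634]
tool_rot: [[-0.018, 1.0, 0.0], [1.0, 0.018, -0.0], [-0.0, 0.0, -1.0]]
ft_force: [1.3, 0.5, 0.2]
grip_width: 0.0148
gripper_force: 68.9
```

```bash
python3 s.py
```

```text
[0.4726 0.1641 0.1634] [1.3 0.5 0.2] [ 0.223 -0.22   0.081] 0.018
```

>>> jog_arm([
  [0,0,0],
  [0,0,0],
  [0,0,0],
  [0,0,0],
  [0,0,0],
], hand=[0.01,0.01,0.01,0.01,0.01], yaw=[-0.04,-0.03,-0.03,0,0])

```text
time_s: 17.9
position: [0.4725, 0.1641, 0.1634]
tool_rot: [[0.081, 0.997, 0.0], [0.997, -0.081, 0.0], [0.0, 0.0, -1.0]]
ft_force: [1.2, 1.7, -0.6]
grip_width: 0.0146
gripper_force: 68.9
```

```bash
python3 s.py
```

```text
[0.4725 0.1641 0.1634] [ 1.2  1.7 -0.6] [ 0.247 -0.348  0.142] -0.082
```

Next, fine steps, checking the torque after each one.

>>> jog_arm([
  [0,0,0],
  [0,0,0],
  [0,0,0],
  [0,0,0],
  [0,0,0],
], hand=[0.01,0.01,0.01,0.01,0.01], yaw=[-0.02,-0.02,0,0,0])

```text
time_s: 18.52
position: [0.4725, 0.1641, 0.1634]
tool_rot: [[0.122, 0.993, 0.0], [0.993, -0.122, 0.0], [0.0, 0.0, -1.0]]
ft_force: [0.2, 0.8, -0.5]
grip_width: 0.015
gripper_force: 68.9
```

```bash
python3 s.py
```

```text
[0.4725 0.1641 0.1634] [ 0.2  0.8 -0.5] [ 0.244 -0.379  0.103] -0.122
```

>>> jog_arm([
  [0,0,0],
  [0,0,0],
  [0,0,0],
  [0,0,0],
  [0,0,0],
], hand=[0.01,0.01,0.01,0.01,0.01], yaw=[-0.02,-0.01,0,0,0])

```text
time_s: 19.15
position: [0.4725, 0.1641, 0.1634]
tool_rot: [[0.151, 0.988, -0.0], [0.988, -0.151, 0.0], [0.0, -0.0, -1.0]]
ft_force: [1.6, 0.3, -0.1]
grip_width: 0.0152
gripper_force: 68.9
```

```bash
python3 s.py
```

```text
[0.4725 0.1641 0.1634] [ 1.6  0.3 -0.1] [ 0.19  -0.406  0.144] -0.152
```

>>> jog_arm([
  [0.0007,0,0],
  [0,0,0],
  [0,0,0],
  [0,0,0],
  [0,0,0],
], hand=[0.01,0.01,0.01,0.01,0.01], yaw=[-0.01,-0.01,-0.01,0,0])

```text
time_s: 19.77
position: [0.4731, 0.1641, 0.1634]
tool_rot: [[0.181, 0.984, -0.0], [0.984, -0.181, -0.0], [-0.0, -0.0, -1.0]]
ft_force: [-0.1, 0.3, 0.2]
grip_width: 0.0147
gripper_force: 68.9
```

```bash
python3 s.py
```

```text
[0.4731 0.1641 0.1634] [-0.1  0.3  0.2] [ 0.276 -0.067  0.182] -0.182
```

>>> jog_arm([
  [0,0,0],
  [0,0,0],
  [0,0,0],
  [0,0,0],
  [0,0,0],
], hand=[0.01,0.01,0.01,0.01,0.01], yaw=[-0.01,-0.01,0,0,0])

```text
time_s: 20.4
position: [0.4732, 0.1641, 0.1634]
tool_rot: [[0.201, 0.98, -0.0], [0.98, -0.201, -0.0], [-0.0, -0.0, -1.0]]
ft_force: [0.5, 1.0, 0.8]
grip_width: 0.0146
gripper_force: 68.9
```

```bash
python3 s.py
```

```text
[0.4732 0.1641 0.1634] [0.5 1.  0.8] [ 0.232 -0.091  0.145] -0.202
```

>>> jog_arm([
  [0,0,0],
  [0,0,0],
  [0,0,0],
  [0,0,0],
  [0,0,0],
], hand=[0.01,0.01,0.01,0.01,0.01], yaw=[-0.01,-0.01,0,0,0])

```text
time_s: 21.02
position: [0.4732, 0.1641, 0.1634]
tool_rot: [[0.22, 0.975, -0.0], [0.975, -0.22, -0.0], [-0.0, -0.0, -1.0]]
ft_force: [0.4, 1.2, 0.4]
grip_width: 0.0147
gripper_force: 68.9
```

```bash
cat > a.py <<'E'
from h import *
t=[]
for i in range(6):
    o=env.observe();t.append(np.r_[o["wrist_torque"],o["ft_force"]]);env.get_image("side")
t=np.array(t);print(t.mean(0).round(3),t[:,2].round(3),np.arctan2(o["tool_rot"][1,1],o["tool_rot"][0,1]).round(3),o["time_s"])
E
python3 a.py
```

```text
[ 0.249 -0.056  0.156  0.383  1.144  0.29 ] [0.083 0.143 0.176 0.179 0.174 0.182] -0.222 21.275
```

>>> jog_arm([
  [0,0,0],
  [0,0,0],
  [0,0,0],
  [0,0,0],
  [0,0,0],
], hand=[0.01,0.01,0.01,0.01,0.01], yaw=[-0.01,-0.01,0,0,0])

```text
time_s: 21.95
position: [0.4732, 0.1641, 0.1634]
tool_rot: [[0.24, 0.971, 0.0], [0.971, -0.24, -0.0], [-0.0, 0.0, -1.0]]
ft_force: [0.0, 0.6, -0.6]
grip_width: 0.0149
gripper_force: 68.9
```

```bash
python3 a.py
```

```text
[ 0.248 -0.063  0.153  0.524  1.191 -0.403] [0.156 0.131 0.173 0.157 0.135 0.166] -0.242 22.2
```

>>> jog_arm([
  [0,0,0],
  [0,0,0],
  [0,0,0],
  [0,0,0],
  [0,0,0],
], hand=[0.01,0.01,0.01,0.01,0.01], yaw=[-0.01,-0.01,0,0,0])

```text
time_s: 22.88
position: [0.4732, 0.1641, 0.1634]
tool_rot: [[0.259, 0.966, 0.0], [0.966, -0.259, 0.0], [0.0, 0.0, -1.0]]
ft_force: [0.3, 0.7, -0.9]
grip_width: 0.0146
gripper_force: 68.9
```

```bash
python3 a.py
```

```text
[ 0.256 -0.073  0.144  0.484  0.658 -0.163] [0.187 0.111 0.189 0.097 0.18  0.098] -0.262 23.125
```

>>> jog_arm([
  [0,0,0],
  [0,0,0],
  [0,0,0],
  [0,0,0],
  [0,0,0],
], hand=[0.01,0.01,0.01,0.01,0.01], yaw=[-0.01,-0.01,0,0,0])

```text
time_s: 23.8
position: [0.4732, 0.1641, 0.1634]
tool_rot: [[0.278, 0.961, -0.0], [0.961, -0.278, 0.0], [0.0, -0.0, -1.0]]
ft_force: [-0.4, 0.5, 0.1]
grip_width: 0.0149
gripper_force: 68.9
```

```bash
python3 a.py
```

```text
[ 0.252 -0.096  0.145  0.21   0.89   0.137] [0.097 0.141 0.093 0.216 0.164 0.161] -0.282 24.05
```

>>> jog_arm([
  [0,0,0],
  [0,0,0],
  [0,0,0],
  [0,0,0],
  [0,0,0],
], hand=[0.01,0.01,0.01,0.01,0.01], yaw=[-0.01,-0.01,0,0,0])

```text
time_s: 24.72
position: [0.4732, 0.1641, 0.1634]
tool_rot: [[0.297, 0.955, 0.0], [0.955, -0.297, -0.0], [-0.0, 0.0, -1.0]]
ft_force: [0.2, 1.2, 0.4]
grip_width: 0.0149
gripper_force: 68.9
```

```bash
python3 a.py
```

```text
[ 0.249 -0.132  0.16   0.701  0.801  0.313] [0.181 0.166 0.144 0.156 0.165 0.147] -0.302 24.975
```

>>> jog_arm([
  [0,0,0],
  [0,0,0],
  [0,0,0],
  [0,0,0],
  [0,0,0],
], hand=[0.01,0.01,0.01,0.01,0.01], yaw=[-0.01,-0.01,0,0,0])

```text
time_s: 25.65
position: [0.4732, 0.1641, 0.1634]
tool_rot: [[0.316, 0.949, 0.0], [0.949, -0.316, 0.0], [0.0, 0.0, -1.0]]
ft_force: [1.2, 1.6, -0.2]
grip_width: 0.015
gripper_force: 68.9
```

```bash
python3 a.py
```

```text
[ 0.228 -0.147  0.12   0.74   1.182 -0.306] [0.047 0.172 0.155 0.131 0.094 0.123] -0.322 25.9
```

>>> jog_arm([
  [0,0,0],
  [0,0,0],
  [0,0,0],
  [0,0,0],
  [0,0,0],
], hand=[0.01,0.01,0.01,0.01,0.01], yaw=[-0.01,-0.01,0,0,0])

```text
time_s: 26.58
position: [0.4732, 0.1641, 0.1634]
tool_rot: [[0.335, 0.942, 0.0], [0.942, -0.335, 0.0], [0.0, 0.0, -1.0]]
ft_force: [0.0, 1.2, -1.1]
grip_width: 0.0151
gripper_force: 68.9
```

```bash
python3 a.py
```

```text
[ 0.239 -0.18   0.147  0.437  0.865 -0.068] [0.178 0.206 0.172 0.058 0.163 0.103] -0.342 26.825
```

>>> jog_arm([
  [0,0,0],
  [0,0,0],
  [0,0,0],
  [0,0,0],
  [0,0,0],
], hand=[0.01,0.01,0.01,0.01,0.01], yaw=[-0.01,-0.01,0,0,0])

```text
time_s: 27.5
position: [0.4732, 0.1641, 0.1634]
tool_rot: [[0.354, 0.935, 0.0], [0.935, -0.354, 0.0], [0.0, 0.0, -1.0]]
ft_force: [0.1, 1.4, -0.4]
grip_width: 0.0148
gripper_force: 68.9
```

```bash
python3 a.py
```

```text
[ 0.253 -0.184  0.188  0.5    1.014  0.039] [0.202 0.187 0.162 0.183 0.176 0.218] -0.362 27.75
```

>>> jog_arm([
  [0,0,0],
  [0,0,0],
  [0,0,0],
  [0,0,0],
  [0,0,0],
], hand=[0.01,0.01,0.01,0.01,0.01], yaw=[-0.008,-0.007,0,0,0])

```text
time_s: 28.42
position: [0.4732, 0.1642, 0.1634]
tool_rot: [[0.368, 0.93, -0.0], [0.93, -0.368, 0.0], [0.0, -0.0, -1.0]]
ft_force: [0.6, 1.5, 0.1]
grip_width: 0.015
gripper_force: 68.9
```

```bash
python3 a.py
```

```text
[ 0.26  -0.185  0.199  0.582  1.017 -0.052] [0.209 0.191 0.222 0.172 0.235 0.167] -0.377 28.675
```

>>> jog_arm([
  [0,0,0],
  [0,0,0],
  [0,0,0],
  [0,0,0],
  [0,0,0],
], hand=[0.01,0.01,0.01,0.01,0.01], yaw=[-0.01,0,0,0,0])

```text
time_s: 29.35
position: [0.4732, 0.1641, 0.1634]
tool_rot: [[0.377, 0.926, 0.0], [0.926, -0.377, 0.0], [0.0, 0.0, -1.0]]
ft_force: [1.1, 1.0, -0.0]
grip_width: 0.0148
gripper_force: 68.9
```

```bash
python3 a.py
```

```text
[ 0.272 -0.182  0.22   0.826  1.1    0.066] [0.196 0.245 0.23  0.233 0.21  0.207] -0.387 29.6
```

The torque climbs steadily with angle (0.15, 0.19, 0.20, 0.22 N m), so the latch is on its stop. I'll unwind the spring and draw the key out.

>>> jog_arm([
  [0,0,0],
  [0,0,0],
  [0,0,0],
  [0,0,0],
  [0,0,0],
], hand=[0.01,0.01,0.01,0.01,0.01], yaw=[0.03,0.03,0.03,0.03,0])

```text
time_s: 30.28
position: [0.4731, 0.1641, 0.1634]
tool_rot: [[0.264, 0.965, -0.0], [0.965, -0.264, 0.0], [-0.0, -0.0, -1.0]]
ft_force: [1.4, 0.7, 0.5]
grip_width: 0.0148
gripper_force: 68.9
```

```bash
python3 a.py
```

```text
[ 0.238 -0.11   0.009  0.534  0.848 -0.047] [-0.029 -0.    -0.028  0.059  0.02   0.033] -0.267 30.525
```

>>> jog_arm([
  [0,0,0.002],
  [0,0,0.004],
  [0,0,0.006],
  [0,0,0.008],
  [0,0,0.008],
], hand=[0.01,0.01,0.01,0.01,0.01], yaw=[0,0,0,0,0])

```text
time_s: 31.2
position: [0.4731, 0.1641, 0.1921]
tool_rot: [[0.264, 0.965, -0.0], [0.965, -0.264, -0.0], [-0.0, -0.0, -1.0]]
ft_force: [1.0, 1.5, -3.2]
grip_width: 0.0149
gripper_force: 68.5
```

```bash
python3 s.py
```

```text
[0.4731 0.1641 0.1921] [ 1.   1.5 -3.2] [ 0.212 -0.052 -0.042] -0.267
```

>>> jog_arm([
  [0,0,0.015],
  [0,0,0.025],
  [0,0,0.03],
  [0,0,0.03],
  [0,0,0.015],
], hand=[0.01,0.01,0.01,0.01,0.01], yaw=[0,0,0,0,0])

```text
time_s: 31.82
position: [0.4732, 0.164, 0.3086]
tool_rot: [[0.264, 0.965, 0.002], [0.965, -0.264, -0.0], [0.0, 0.002, -1.0]]
ft_force: [-0.0, 0.0, -3.0]
grip_width: 0.0147
gripper_force: 68.6
```

```bash
python3 s.py
```

```text
[0.4732 0.164  0.3086] [-0.  0. -3.] [0.008 0.021 0.037] -0.267
```

>>> jog_arm([
  [0.004,-0.016,0],
  [0.008,-0.036,0],
  [0.008,-0.036,0],
  [0.008,-0.036,0],
  [0.008,-0.036,0],
], hand=[0.01,0.01,0.01,0.01,0.01], yaw=[0.13,0.13,0.13,0.13,0.13])

```text
time_s: 32.45
position: [0.509, 0.0029, 0.3069]
tool_rot: [[-0.378, 0.926, -0.0], [0.926, 0.378, -0.0], [-0.0, -0.0, -1.0]]
ft_force: [-0.1, -0.4, -2.6]
grip_width: 0.0148
gripper_force: 68.6
```

>>> jog_arm([
  [0.008,-0.036,0],
  [0.008,-0.036,0],
  [0.008,-0.036,0],
  [0.008,-0.036,0],
  [0.006,-0.036,0],
], hand=[0.01,0.01,0.01,0.01,0.01], yaw=[0.13,0.13,0.13,0.13,0.13])

```text
time_s: 33.08
position: [0.547, -0.1771, 0.3068]
tool_rot: [[-0.861, 0.509, -0.0], [0.509, 0.861, -0.0], [0.0, -0.0, -1.0]]
ft_force: [0.8, -0.7, -2.4]
grip_width: 0.0148
gripper_force: 68.6
```

```bash
python3 s.py
```

```text
[ 0.547  -0.1771  0.3068] [ 0.8 -0.7 -2.4] [-0.028  0.002 -0.045] 1.037
```

>>> jog_arm([
  [0.0017,-0.0211,0],
  [0,0,-0.04],
  [0,0,-0.04],
  [0,0,-0.005],
  [0,0,0],
], hand=[0.01,0.01,0.01,0.01,0.01], yaw=[0.13,0,0,0,0])

```text
time_s: 33.7
position: [0.5492, -0.1972, 0.2229]
tool_rot: [[-0.918, 0.397, 0.001], [0.397, 0.918, -0.001], [-0.002, -0.0, -1.0]]
ft_force: [0.1, -0.2, -2.0]
grip_width: 0.015
gripper_force: 68.6
```

```bash
python3 s.py; python3 - <<'E'
from h import *
import cv2
def c(im,x,y,w,h,k):return cv2.resize(im[y:y+h,x:x+w],None,fx=k,fy=k,interpolation=cv2.INTER_CUBIC)
a=env.get_image("top")[:,:,::-1];b=env.get_image("side")[:,:,::-1]
cv2.imwrite("pics/k.png",np.hstack([c(a,225,220,65,110,4),c(b,260,205,60,110,4),c(b,335,245,70,110,4)]))
p=[.4728,.1625,3.133]
P=[(.04-.062,0,.0225),(.005,0,.0225)]
print(proj("side",pose([.5128,.162,3.133],P)),proj("top",pose([.5128,.162,3.133],P)))
E
```

```text
[ 0.5492 -0.1972  0.2229] [ 0.1 -0.2 -2. ] [-0.055 -0.057  0.018] 1.163
[[284.80418556 233.8722949 ]
 [274.37757034 236.69452303]] [[257.56495265 245.67721217]
 [257.44533949 256.57337511]]
```

View pics/k.png

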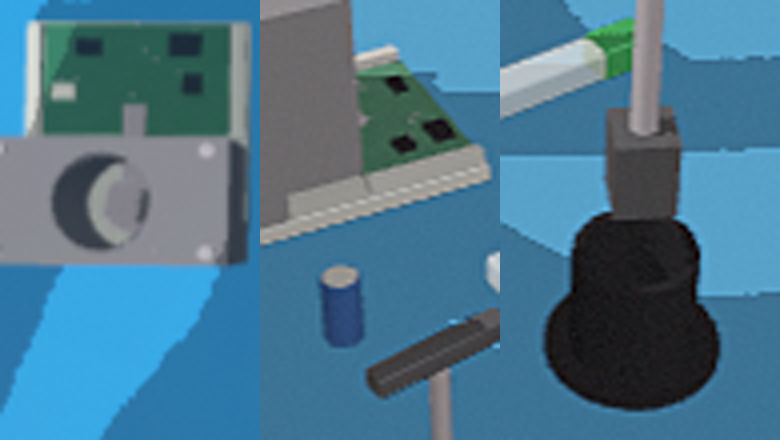

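The top crop shows the latch arm pointing straight out over the board, its tip at about (135,105), which matches the 0.9 rad prediction. The side crop shows the key's foot over the cup mouth. I'll lower it in.

>>> jog_arm([
  [0,-0.0003,-0.012],
  [0,0,-0.015],
  [0,0,-0.015],
  [0,0,-0.013],
  [0,0,0],
], hand=[0.01,0.01,0.01,0.01,0.01], yaw=[0,0,0,0,0])

```text
time_s: 34.42
position: [0.5484, -0.197, 0.1651]
tool_rot: [[-0.918, 0.397, -0.002], [0.397, 0.918, 0.001], [0.002, 0.0, -1.0]]
ft_force: [1.1, -0.7, -1.6]
grip_width: 0.0145
gripper_force: 68.7
```

```bash
python3 s.py
```

```text
[ 0.5484 -0.197   0.1651] [ 1.1 -0.7 -1.6] [0.019 0.034 0.004] 1.163
```

>>> jog_arm([
  [0.0002,-0.001,-0.006],
  [0,0,-0.006],
  [0,0,-0.006],
  [0,0,-0.005],
  [0,0,0],
], hand=[0.01,0.01,0.01,0.01,0.01], yaw=[0,0,0,0,0])

```text
time_s: 35.05
position: [0.5489, -0.1982, 0.143]
tool_rot: [[-0.918, 0.397, -0.001], [0.397, 0.918, 0.0], [0.001, 0.0, -1.0]]
ft_force: [0.2, 0.1, -2.6]
grip_width: 0.0147
gripper_force: 68.7
```

>>> jog_arm([
  [0,0,-0.001],
  [0,0,-0.001],
  [0,0,0],
  [0,0,0],
  [0,0,0],
], hand=[0.01,0.01,0.01,0.01,0.01], yaw=[0,0,0,0,0])

```text
time_s: 35.67
position: [0.5491, -0.1983, 0.1415]
tool_rot: [[-0.918, 0.397, 0.0], [0.397, 0.918, -0.0], [-0.0, -0.0, -1.0]]
ft_force: [0.3, 0.1, -2.9]
grip_width: 0.0149
gripper_force: 68.7
```

```bash
python3 s.py
```

```text
[ 0.5491 -0.1983  0.1415] [ 0.3  0.1 -2.9] [-0.016  0.032 -0.024] 1.163
```

>>> jog_arm([
  [0,0,-0.001],
  [0,0,-0.001],
  [0,0,-0.0005],
  [0,0,0],
  [0,0,0],
], hand=[0.01,0.01,0.01,0.01,0.01], yaw=[0,0,0,0,0])

```text
time_s: 36.3
position: [0.5492, -0.1983, 0.1393]
tool_rot: [[-0.918, 0.397, 0.001], [0.397, 0.918, -0.0], [-0.001, -0.0, -1.0]]
ft_force: [-0.5, 0.5, 3.6]
grip_width: 0.0149
gripper_force: 69.3
```

```bash
python3 s.py
```

```text
[ 0.5492 -0.1983  0.1393] [-0.5  0.5  3.6] [0.126 0.075 0.027] 1.163
```

>>> jog_arm([
  [0,0,0.0006],
  [0,0,0],
  [0,0,0],
  [0,0,0],
  [0,0,0],
], hand=[0.01,0.018,0.022,0.03,0.045], yaw=[0,0,0,0,0])

```text
time_s: 36.92
position: [0.5491, -0.1983, 0.1395]
tool_rot: [[-0.918, 0.397, 0.0], [0.397, 0.918, -0.0], [-0.0, -0.0, -1.0]]
ft_force: [0.0, 0.5, -0.7]
grip_width: 0.0447
gripper_force: 0.0
```

>>> jog_arm([
  [0,0,0],
  [0,0,0.005],
  [0,0,0.015],
  [0,0,0.03],
  [0,0,0.04],
], hand=[0.06,0.06,0.06,0.06,0.06], yaw=[0,0,0,0,0])

```text
time_s: 37.55
position: [0.5488, -0.1981, 0.2311]
tool_rot: [[-0.918, 0.397, -0.0], [0.397, 0.918, 0.0], [0.001, 0.0, -1.0]]
ft_force: [-0.2, -0.4, 0.5]
grip_width: 0.0598
gripper_force: 0.0
```

>>> jog_arm([
  [-0.01,0.03,0.03],
  [-0.02,0.05,0],
  [-0.02,0.05,0],
  [-0.02,0.05,0],
  [0,0,0],
], hand=[0.06,0.06,0.06,0.06,0.06], yaw=[0,0,0,0,0])

```text
time_s: 38.17
position: [0.4779, -0.0157, 0.2613]
tool_rot: [[-0.919, 0.393, 0.002], [0.393, 0.919, -0.0], [-0.002, 0.001, -1.0]]
ft_force: [0.2, -0.9, 0.9]
grip_width: 0.0601
gripper_force: 0.0
```

```bash
python3 - <<'E'
from h import *
import cv2
a=cv2.imread("pics/side0.png").astype(int);b=env.get_image("side")[:,:,::-1].astype(int)
t0=cv2.imread("pics/top0.png").astype(int);t=env.get_image("top")[:,:,::-1].astype(int)
d=np.abs(a-b).max(2)>40
for n,(x,y,w,h) in dict(bar=(340,248,64,24),shank=(360,270,20,50),cup=(340,300,55,50),smallkey=(285,280,38,70),case=(315,248,25,30)).items(): print(n,d[y:y+h,x:x+w].sum(),w*h)
# bar: dark pixels' extent now vs before
for im in(a,b):
    m=(im[250:274,335:410].max(2)<100);ys,xs=np.nonzero(m);print(len(xs),xs.mean()+335,ys.mean()+250)
o=env.observe();print(o["position"],o["ft_force"],o["time_s"])
E
```

```text
bar 167 1536
shank 84 1000
cup 0 2750
smallkey 83 2660
case 3 750
525 371.10857142857145 260.2038095238095
521 371.0959692898273 260.2879078694818
[ 0.47927511 -0.01823749  0.26059997] [ 0.20292802 -1.03282482  0.05846928] 38.275
```

```bash
python3 -c "
from rig import env
print(env.close_job())"
```

```text
the job is handed in; nothing more can be done
None
```

The job is handed in at about 38 s of the 69 s allowed: the latch is on its stop over the circuit board, and the key is back upright in its stand with the gripper clear.

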